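Shunt the covered van from the display rack to the loading canopy

TASK

Take the covered van (the closed, box-shaped wagon) from the display rack: lift it up over the front rail without bumping the rail, and set it, without dropping it, with all its wheels on the rails of the siding, clear of the canopy. Then push it along the rails under the canopy until it rests against the sprung buffers, without driving them to the end of their travel, and leave it there. Leave the other wagons, the paint jar and the screwdriver where they are.

Things in the scene. Friction and masses are not known exactly. Their poses are not given: they have to be found in the camera images.
- van_mid (a point): Centre of the covered van, 40 mm above the lowest point of its wheel flanges. x across, y along, z up. Closed grey box wagon, 80 mm high: flat sides 54 mm apart, 126 mm long, from 28 to 74 mm above the flanges' lowest point; 44 mm wide roof cap above. 140 mm long over the buffers, both ends alike. About 0.34 kg. Its wheels do not turn: it stays where left and slides on rails against 1 to 4 N.
- van_wheels (a point): Point under the van's middle, level with the lowest point of the flanges (40 mm below van_mid). The wheel treads stand on the rails 4 mm above this level; flanges hang between the rails, bevelled, so they drop into line from up to about 3 mm off.
- van_end (a point): Middle of the van's flat end wall at its +y end, 63 mm from van_mid, 10 mm above it. The wall is flat from 30 to 74 mm above the flanges; two buffers stand out 7 mm below it (22 mm up, 18 mm either side). The other end is the same.
- rack: Display rack: wooden ledge on green feet, 96 mm deep (x), 510 mm long (y), ledge 60 mm above the bench, open above. Origin on the bench under its middle; front rail on its -x side (towards the robot). Low back strip, inner face at x = +42 mm, 30 mm above the ledge. Three wagons stand lengthwise on it in any order, about 165 mm apart, van_mid 40 mm above the ledge.
- rack_rail: The rack's front retaining rail, a steel bar 8 mm thick on thin posts, fixed; its axis is at x = -43 mm, its top 95 mm above the bench (35 mm above the ledge). Origin and axes the same as the rack's.
- siding: Siding: straight fixed track, 540 mm long (y), on a thin base 80 mm wide (x). Origin on the bench under its middle. Rails' inner faces 32 mm apart, tops 16 mm above the bench; with the van properly on them van_mid is 52 mm above the bench at x = 0. Sprung buffers and the canopy stand at the -y end. Home for the van: y = -130 mm, its buffers just touching the sprung ones.
- canopy_edge (a point): Middle of the canopy's open edge at roof height, siding x = 0, y = -129 mm, 110 mm above the bench. The canopy is a small roof on four posts, 110 mm wide, reaching from here to y = -265 mm; underside 102 to 110 mm and top 117 mm above the bench. Beyond this edge, to y = +270 mm, the track is open above.
- set_down (a point): A good place to set the van on the rails: on the siding's middle line at rail-top height, 80 mm towards +y from its middle (nothing marks it).
- buffer_face (a point): Mid-point between the faces of the two sprung buffers when not pressed: siding x = 0, y = -200 mm, 34 mm above the bench. Fixed to the siding, does not move with the buffers. Same axes as the siding; the buffers yield towards -y.
- buffers (a joint): How far the sprung buffers are pressed in: 0 free, 0.025 m end of travel; springs of 250 N/m (6 N at the end of travel).
- tank_wagon: Tank wagon: a lying cylinder with a small dome, 80 mm high. Same plain grey body and black underframe as the van, 140 mm over its buffers, 54 mm wide, long axis y. Stands on the rack; to be left alone. Origin under its middle, at the wheel flanges' lowest level.
- open_wagon: Open wagon: an empty open-topped box body, 64 mm high. Same plain grey body and black underframe as the van, 140 mm over its buffers, 54 mm wide, long axis y. Stands on the rack; to be left alone. Origin under its middle, at the wheel flanges' lowest level.
- paint_jar: Jar of model paint, 52 mm across, 66 mm high, standing on the bench beyond the -y end of the rack; to be left alone. Origin under its middle.
- screwdriver: Screwdriver 160 mm long lying on the bench beyond the +y end of the rack; to be left alone. Origin under its middle, x along it.

How it is judged:
On the way, in this order (a step that is already met when the one before it is completed fails the run):
1. The van has been lifted above the front rail while still over the ledge (z of van_mid in the frame of rack above 0.136 m and x of van_mid in the frame of rack between -0.025 and 0.05 m), for 0.05 s.
2. The van stands with all wheels on the siding's rails, clear of the canopy (x of van_mid in the frame of siding between -0.004 and 0.004 m and z of van_mid in the frame of siding between 0.049 and 0.0545 m and angle between the y axis of van_mid and the y axis of siding, either way round below 0.05 rad and angle between van_mid's own z axis and vertical below 0.04 rad and y of van_mid in the frame of siding between -0.062 and 0.215 m), for 0.2 s.
At the end, for the whole second after the job is handed in: The van stands at rest with all wheels on the rails (within 4 mm of the middle line, 3 mm in height, 0.05 rad along the track, upright), under the canopy against the sprung buffers (gap under 4 mm), released (x of van_mid in the frame of siding between -0.004 and 0.004 m and z of van_mid in the frame of siding between 0.049 and 0.0545 m and angle between the y axis of van_mid and the y axis of siding, either way round below 0.05 rad and angle between van_mid's own z axis and vertical below 0.04 rad and y of van_mid in the frame of siding between -0.156 and -0.126 m and linear speed of van below 0.02 m/s and value of joint buffers below 0.023 m); the robot touches nothing.
It fails at once if The van bumps the rack's front rail (over 2 N) (contact force between van and rack_rail above 2 N).
It fails at once if The van is dropped (faster than 0.45 m/s, a fall of about 10 mm, without being held) (linear speed of van above 0.45 m/s and contact force between the fingers and van below 0.1 N).
It fails at once if The van is tipped by more than 0.5 rad (angle between van_mid's own z axis and vertical above 0.5 rad).
It fails at once if The sprung buffers are driven to the end of their travel (value of joint buffers above 0.0235 m).
It fails at once if Another wagon, the paint jar or the screwdriver is moved by more than 20 mm (distance of any of tank_wagon, open_wagon, paint_jar, screwdriver from where it was at the start of the episode above 0.02 m).
It also fails if it takes over 64 s, if anything falls off the work surface, if the arm or the gripper's body presses on something with over 40 N, if the wrist force passes 120 N, or if a joint passes its speed limit or range.

ROBOT

A 6-joint arm with a two-finger parallel gripper is mounted at the origin on the work surface. World frame = base frame: x ahead of the robot, y to its left, z up, the work surface at z = 0. Lengths are in m, angles in rad, forces in N, time in s.
With the tool pointing down it reaches from about 0.275 to 0.725 m from the base axis. Payload 5.6 kg.
Tool frame: the origin (TCP) lies midway between the tips of the shut fingers; the grasp point (between the pads) lies 19 mm behind it; z points along the fingers, y is the line along which they close (so a half turn about z gives the same grasp; the last joint's range is limited). The gripper opens to 85 mm and grips with 20 to 120 N. Pads are 22 mm wide; open, the fingers measure 114 mm over their backs; the gripper's body (76 mm by 85 mm) begins 54 mm behind the grasp point. The pads swing forward as they close: fully open they stand 13 mm farther back than shut.
Start: joints at [1.404, 0.255, 0.108, 0, -1.424, -0.285], TCP at [0.24, 0.495, 0.231] pointing down, gripper open.
Joint ranges: [-2.95, 2.95], [-1.21, 1.97], [-1.09, 1.5], [-2.87, 1.71], [-2.94, -0.07], [-3.05, 3.05]. Speed limits (rad/s): [2.57, 2.57, 3.14, 3.14, 3.14, 3.14].

INTERFACE

Orientations are given as a 3x3 rotation matrix whose columns are the frame's x, y, z axes.
In Python, from workcell import observe, get_image, get_calibration, finish_job gives the robot as it stands.
- The arm moves only by the tool send_rows, never from a script. Its argument "plan" is one flat list of numbers, 7 for each row, row after row: the shift along the tool's x, y, z normalised to -1 to 1, where 1 is 0.2 m, then the turn, a rotation vector about the tool's x, y, z normalised to -1 to 1, where 1 is pi rad, then the opening, from 0 (shut) to 1 (fully open). A call has 1 to 8 rows; each row is the pose to reach, as a shift and turn from the pose commanded when the call began, along the tool's axes at that moment, turning the shorter way round; what a row does not reach only later rows make up. A row lasts 1/10 s, in which the tool goes at most 50 mm and 8.59 degrees, less where a joint would pass 70% of its speed; a pose out of reach is approached as far as the arm can. A call with a number of a shift or a turn outside -1 to 1 is refused whole. A call with a gripper value outside its range is refused whole. The fingers move at their own pace and stop on an object; "grip_force" is the grip in N (left out, the last holds). Time passes only in rows, so rows that repeat a pose let the fingers close. It gives the time, the measured TCP pose, the force, the opening and the grip force at its end, in the units of the state.
- observe(): the state, without advancing time (a new reading comes with each control period).
- get_image(name): name is "scene" or "top" or "wrist"; returns the picture (384x512x3 uint8, blue, green, red); there is no depth.
- get_calibration(name): a dict with "fovy" (degrees; the focal length in pixels is half the picture's height over the tangent of half this angle, whatever the lens; pixels are square), "cx", "cy" (the principal point, pixels), "view" (4x4, takes a point from world to camera coordinates). Camera axes: x right, y down, z forward; pixel columns grow to the right and rows downward; lengths in m; the calibration is good to about 2 mm. A picture is of the moment at which its call begins: read the wrist's pose just before it. get_calibration takes no time and is no camera call; for the wrist camera it gives the pose at the moment of the call.
- finish_job(): hands the job in; it is judged then, once.
The state is a dict: "t": time; "joints": joint angles; "joint_vel": joint speeds; "joint_efforts": joint torques, N m; "eef_pos": TCP position; "ee_rot": TCP orientation; "contact_force": force on the tool from outside, world axes, zero at the start; "wrist_torque": the same for the moment, N m; "finger_gap": finger opening in m; "gripper_force": force on a finger pad.
Only numpy, scipy, OpenCV 4.12 (cv2) and the standard library are available. Lean on these libraries where they do the work, as an engineer would, in place of code of your own. Each camera call takes 0.05 s, during which the arm holds its last target. There are 200 camera calls.

## Working session

There is one attempt and no reset: what is moved stays moved. The work goes in short steps, Python scripts to look and compute and a tool call to move; the robot and the scene stay as the last step left them, time stands still between calls to the robot, and variables do not carry over. Pictures are saved under pics/ and viewed, at most 10 in all, crops included, and the job is handed in when it is done.

Besides the shell and the picture viewer there is one more tool, called after "Request:" by a JSON object that holds its "fn" and its "kwargs". send_rows: Moves the arm, as the interface text tells. Its arguments: {"type":"object","properties":{"plan":{"type":"array","items":{"type":"number"}},"grip_force":{"type":"number"}},"required":["plan"]}

```bash
mkdir -p pics; cat > h.py <<'E'
import numpy as np, cv2
from workcell import observe, get_image, get_calibration, finish_job
def cam(n):
    c=get_calibration(n); V=np.array(c["view"]); f=192/np.tan(np.radians(c["fovy"])/2)
    return V,f,c["cx"],c["cy"]
def ray(c,u,v):
    V,f,cx,cy=c; R=V[:3,:3]; d=R.T@np.array([(u-cx)/f,(v-cy)/f,1]); return -R.T@V[:3,3],d
def onz(c,u,v,z):
    o,d=ray(c,u,v); return o+d*(z-o[2])/d[2]
def proj(c,p):
    V,f,cx,cy=c; q=V[:3,:3]@np.array(p)+V[:3,3]; return f*q[0]/q[2]+cx,f*q[1]/q[2]+cy
def tri(c1,p1,c2,p2):
    o1,d1=ray(c1,*p1);o2,d2=ray(c2,*p2)
    s=np.linalg.lstsq(np.c_[d1,-d2],o2-o1,rcond=None)[0]
    a=o1+s[0]*d1;b=o2+s[1]*d2
    return (a+b)/2,np.linalg.norm(a-b)
E
python3 - <<'E'
from h import *
np.set_printoptions(precision=4,suppress=True)
print(observe())
a=[]
for n in("scene","top"):
    i=get_image(n);cv2.imwrite(f"pics/{n}0.png",i);a.append(i)
    V,f,cx,cy=cam(n);print(n,f,cx,cy,-V[:3,:3].T@V[:3,3],V[:3,:3])
E
```

```text
{'t': 0.0, 'joints': array([ 1.4036,  0.2557,  0.107 , -0.0005, -1.4239, -0.2846]), 'joint_vel': array([-0.0022,  0.    ,  0.0005,  0.0011, -0.0003,  0.0012]), 'joint_efforts': array([  0.0012, -38.6628,  23.7931,   5.365 ,  -0.0062,   0.    ]), 'eef_pos': array([0.2399, 0.4944, 0.2304]), 'ee_rot': array([[ 0.8996, -0.4367, -0.0008],
       [-0.4367, -0.8996, -0.0017],
       [ 0.0001,  0.0019, -1.    ]]), 'contact_force': array([ 0.2225, -0.1341,  0.7348]), 'wrist_torque': array([ 0.0114, -0.0234,  0.0403]), 'gripper_force': 0.0, 'finger_gap': 0.08509225261696983}
scene 403.3420028933422 248.63168928495537 190.48117070744266 [1.1667 0.3231 1.0297] [[-0.4599  0.8879  0.0126]
 [ 0.7128  0.3776 -0.5911]
 [-0.5296 -0.2629 -0.8065]]
top 397.6260701054014 261.8315284774184 190.77732019510685 [0.3921 0.0114 1.2266] [[-0.0121 -0.9998 -0.015 ]
 [-0.9902  0.0141 -0.1391]
 [ 0.1393  0.0132 -0.9902]]
```

View pics/scene0.png

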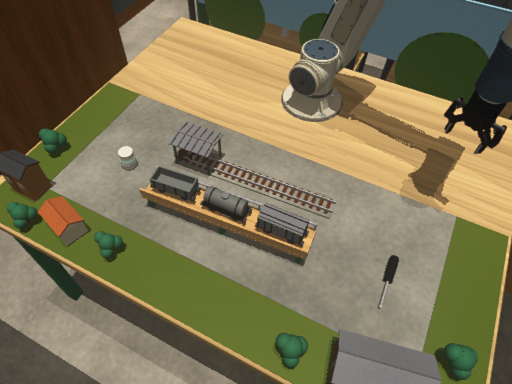

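View pics/top0.png

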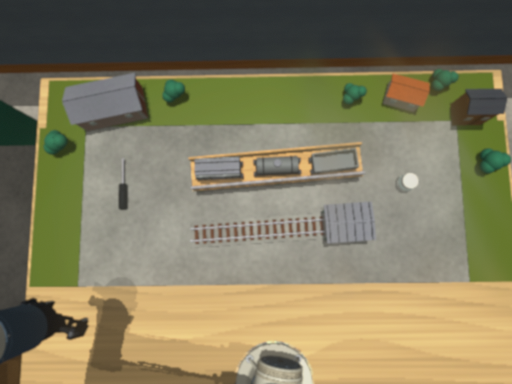

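The top view shows the van on the +y rack end at about (218,168), the tank wagon at (277,165) and the open wagon at (333,161). The siding runs from (192,234) to the canopy at (349,223). The scene view has the van at (284,220).

```bash
python3 - <<'E'
from h import *
np.set_printoptions(precision=4,suppress=True)
s,t=cam("scene"),cam("top")
print("van two-view",tri(t,(218,166),s,(284,219)))
print("van",onz(t,218,167,.14),"ends",onz(t,195,168,.13),onz(t,241,166,.13))
print("rack corners",[onz(t,*p,.06) for p in((191,190),(362,174),(190,158),(360,144))])
print("rail",[onz(t,*p,.016) for p in((193,227),(193,241),(322,218),(322,234))])
print("canopy",[onz(t,*p,.115) for p in((323,206),(327,245),(371,202),(374,242))])
V,f,cx,cy=cam("wrist");o=observe();R=o["ee_rot"];c=-V[:3,:3].T@V[:3,3]
print("wrist cam in tool",R.T@(c-o["eef_pos"]),(V[:3,:3]@R).T,f,cx,cy)
E
```

```text
van two-view (array([0.6171, 0.1518, 0.131 ]), np.float64(0.007291349530937588))
van [0.6136 0.1472 0.14  ] ends [0.6138 0.2133 0.13  ] [0.6175 0.0837 0.13  ]
rack corners [array([0.5615, 0.2374, 0.06  ]), array([ 0.6023, -0.2711,  0.06  ]), array([0.6588, 0.2416, 0.06  ]), array([ 0.6938, -0.2694,  0.06  ])]
rail [array([0.454 , 0.2384, 0.016 ]), array([0.4118, 0.2379, 0.016 ]), array([ 0.4763, -0.1543,  0.016 ]), array([ 0.4279, -0.1527,  0.016 ])]
canopy [array([ 0.503 , -0.1447,  0.115 ]), array([ 0.3946, -0.1521,  0.115 ]), array([ 0.5124, -0.2792,  0.115 ]), array([ 0.4012, -0.2818,  0.115 ])]
wrist cam in tool [ 0.0731 -0.0007 -0.1426] [[-0.0008 -0.9579 -0.2872]
 [ 1.     -0.0005 -0.0013]
 [ 0.0011 -0.2872  0.9579]] 325.27845493564837 259.6941655008025 189.72941755136142
```

Request:
{"fn": "send_rows", "kwargs": {"plan": [1, 0.3, -0.35, 0, 0, 0.331, 1, 1, 0.3, -0.35, 0, 0, 0.331, 1, 1, 0.3, -0.35, 0, 0, 0.331, 1, 1, 0.3, -0.35, 0, 0, 0.331, 1, 1, 0.3, -0.35, 0, 0, 0.331, 1, 1, 0.3, -0.35, 0, 0, 0.331, 1, 1, 0.3, -0.35, 0, 0, 0.331, 1, 1, 0.3, -0.35, 0, 0, 0.331, 1]}}

```text
t: 0.9
eef_pos: [0.3938, 0.3532, 0.3008]
ee_rot: [[0.077, -0.997, -0.001], [-0.997, -0.077, -0.001], [0.001, 0.001, -1.0]]
contact_force: [-0.9, 0.1, 0.2]
finger_gap: 0.0853
gripper_force: 0.0
```

Request:
{"fn": "send_rows", "kwargs": {"plan": [1, -1, 0, 0, 0, 0, 1, 1, -1, 0, 0, 0, 0, 1, 1, -1, 0, 0, 0, 0, 1, 1, -1, 0, 0, 0, 0, 1, 1, -1, 0, 0, 0, 0, 1, 1, -1, 0, 0, 0, 0, 1, 1, -1, 0, 0, 0, 0, 1, 1, -1, 0, 0, 0, 0, 1]}}

```text
t: 1.7
eef_pos: [0.6093, 0.1696, 0.3003]
ee_rot: [[0.081, -0.997, -0.002], [-0.997, -0.081, -0.001], [0.0, 0.002, -1.0]]
contact_force: [-0.7, 0.3, -0.6]
finger_gap: 0.0857
gripper_force: 0.0
```

```bash
python3 - <<'E'
from h import *
import pickle
c=cam("wrist");i=get_image("wrist");cv2.imwrite("pics/wA.png",i);pickle.dump(c,open("wA.pkl","wb"));print(observe()["eef_pos"])
E
```

```text
[0.60880351 0.17023112 0.30079431]
```

View pics/wA.png

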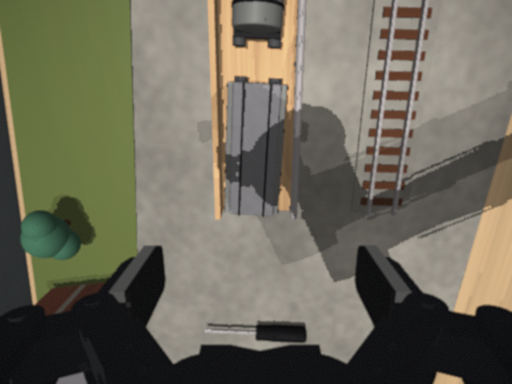

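Request:
{"fn": "send_rows", "kwargs": {"plan": [0.3, 0.2, 0, 0, 0, 0, 1, 0.3, 0.2, 0, 0, 0, 0, 1, 0.3, 0.2, 0, 0, 0, 0, 1, 0.3, 0.2, 0, 0, 0, 0, 1]}}

```text
t: 2.15
eef_pos: [0.5732, 0.1078, 0.3022]
ee_rot: [[0.081, -0.997, 0.001], [-0.997, -0.081, 0.001], [-0.001, -0.001, -1.0]]
contact_force: [0.5, 0.5, -0.1]
finger_gap: 0.0854
gripper_force: 0.0
```

```bash
python3 - <<'E'
from h import *
import pickle
c=cam("wrist");i=get_image("wrist");cv2.imwrite("pics/wB.png",i);pickle.dump(c,open("wB.pkl","wb"));print(observe()["eef_pos"])
E
```

```text
[0.57347997 0.10811231 0.3016489 ]
```

View pics/wB.png

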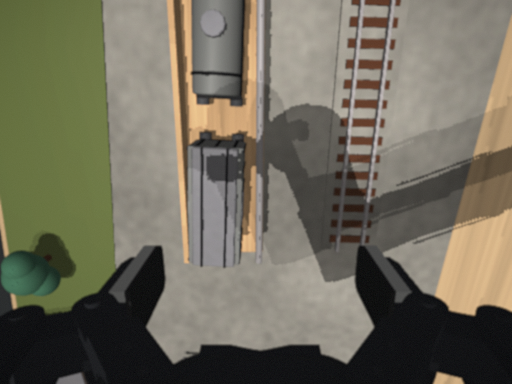

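View A shows the van at (228–287, 82–215) with the rails on the right, cols 375–425. View B shows the van at (188–245, 140–267). I'll zoom into both views for corners.

```bash
python3 - <<'E'
import cv2,numpy as np
a=cv2.imread("pics/wA.png")[60:230,200:310];b=cv2.imread("pics/wB.png")[120:290,165:275]
m=np.hstack([cv2.resize(k,None,fx=3.5,fy=3.5,interpolation=cv2.INTER_CUBIC) for k in(a,b)])
cv2.imwrite("pics/z1.png",cv2.convertScaleAbs(m,alpha=1.5));print(m.shape)
E
```

```text
(595, 770, 3)
```

View pics/z1.png

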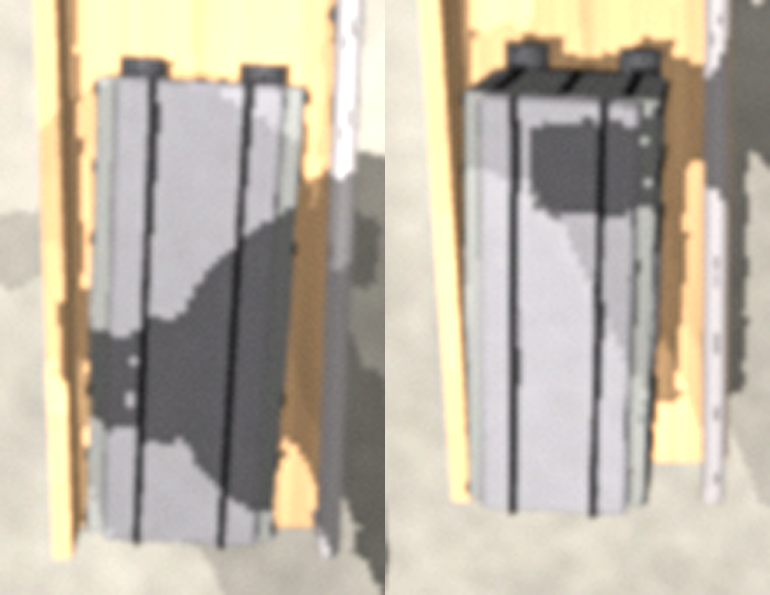

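The roof's two black ribs make clear matching features in both views; I'll triangulate their ends. I'll also fit the track rails from bright pixels in wA and wB.

```bash
python3 - <<'E'
from h import *
import pickle
np.set_printoptions(precision=4,suppress=True)
A=pickle.load(open("wA.pkl","rb"));B=pickle.load(open("wB.pkl","rb"))
ua=[(151,84),(250,90),(137,541),(221,545)];ub=[(129,97),(218,100),(129,512),(207,513)]
P=[]
for p,q in zip(ua,ub):
    p=(200+p[0]/3.5,60+p[1]/3.5);q=(165+q[0]/3.5,120+q[1]/3.5)
    x,e=tri(A,p,B,q);P.append(x);print(x,e)
P=np.array(P);m=P.mean(0);d=P[:2].mean(0)-P[2:].mean(0);print("mid",m,"len",np.linalg.norm(d),"yaw",np.arctan2(d[0],-d[1]),"w",np.linalg.norm(P[0]-P[1]))
for z in(.138,):
  for c,u,o in((A,ua,(200,60)),(B,ub,(165,120))):
    Q=np.array([onz(c,o[0]+a/3.5,o[1]+b/3.5,z) for a,b in u]);d=Q[:2].mean(0)-Q[2:].mean(0);print(z,Q.mean(0),np.arctan2(d[0],-d[1]))
# rail, siding: ends of the two rails in both pictures (eyeballed)
for p,q in (((372,205),(338,246)),((401,206),(369,247))): print("rail end",tri(A,p,B,q))
m=np.hstack([cv2.resize(cv2.imread(f)[0:270,x0:x0+100],None,fx=2.2*1.6,fy=2.2,interpolation=cv2.INTER_CUBIC) for f,x0 in(("pics/wA.png",350),("pics/wB.png",320))]);cv2.imwrite("pics/z2.png",m)
E
```

```text
[0.631  0.0916 0.1336] 0.00035958976819189606
[0.6059 0.0907 0.1343] 0.0016872486652494316
[0.6262 0.2147 0.1421] 0.00031674754766033953
[0.6027 0.2145 0.1403] 0.0005278055629359766
mid [0.6164 0.1529 0.1376] len 0.12374700235065257 yaw 0.03236360402438513 w 0.025073825852244925
0.138 [0.6162 0.1537 0.138 ] 0.02841436521218972
0.138 [0.6166 0.1533 0.138 ] 0.02730426258548587
rail end (array([0.4593, 0.2252, 0.0469]), np.float64(0.0009523963475338047))
rail end (array([0.4133, 0.2289, 0.0331]), np.float64(0.004075344346343819))
```

View pics/z2.png

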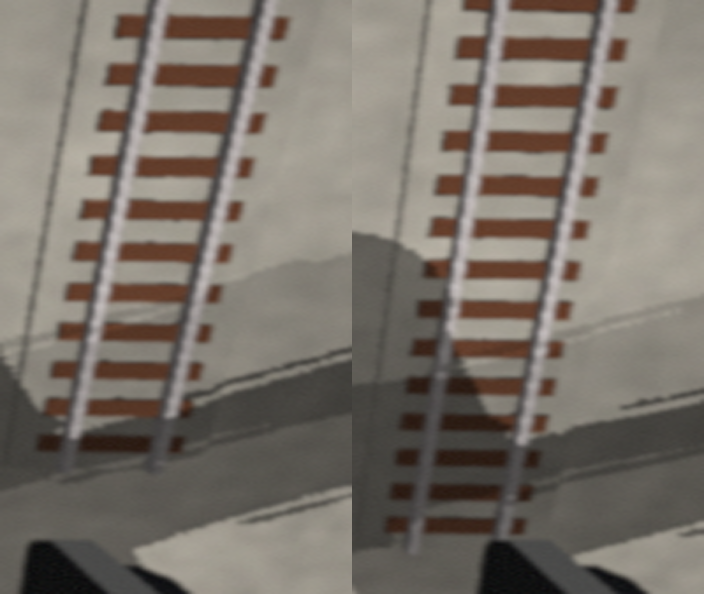

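```bash
python3 - <<'E'
from h import *
import pickle
np.set_printoptions(precision=4,suppress=True)
A=pickle.load(open("wA.pkl","rb"));B=pickle.load(open("wB.pkl","rb"))
a=lambda u,v:(350+u/3.52,v/2.2);b=lambda u,v:(320+u/3.52,v/2.2)
print("rail end tri",tri(A,a(68,468),B,b(62,552)))
for n,c,f,pts in(("A",A,a,((158,3),(267,3),(70,465),(155,465))),("B",B,b,((150,3),(255,3),(62,548),(150,540)))):
    Q=np.array([onz(c,*f(*p),.016) for p in pts]);m0=Q[:2].mean(0);m1=Q[2:].mean(0);d=m1-m0;print(n,Q,m0,m1,"yaw",np.arctan2(-d[0],d[1]))
E
```

```text
rail end tri (array([0.4514, 0.2445, 0.0227]), np.float64(0.0010331170843726738))
A [[ 0.466  -0.0162  0.016 ]
 [ 0.4299 -0.0191  0.016 ]
 [ 0.4488  0.2445  0.016 ]
 [ 0.4151  0.2418  0.016 ]] [ 0.448  -0.0177  0.016 ] [0.432  0.2431 0.016 ] yaw 0.061246812075475755
B [[ 0.4681 -0.075   0.016 ]
 [ 0.4333 -0.0778  0.016 ]
 [ 0.4493  0.2453  0.016 ]
 [ 0.414   0.2365  0.016 ]] [ 0.4507 -0.0764  0.016 ] [0.4317 0.2409 0.016 ] yaw 0.05980776703847912
```

Request:
{"fn": "send_rows", "kwargs": {"plan": [-0.208, -0.232, 0, 0, 0, 0.016, 1, -0.208, -0.232, 0.3, 0, 0, 0.016, 1, -0.208, -0.232, 0.55, 0, 0, 0.016, 1, -0.208, -0.232, 0.7, 0, 0, 0.016, 1, -0.208, -0.232, 0.7, 0, 0, 0.016, 1, -0.208, -0.232, 0.7, 0, 0, 0.016, 1]}}

```text
t: 2.8
eef_pos: [0.6173, 0.1528, 0.1621]
ee_rot: [[0.031, -1.0, 0.0], [-1.0, -0.031, -0.001], [0.001, -0.0, -1.0]]
contact_force: [0.4, 0.3, 1.8]
finger_gap: 0.0853
gripper_force: 0.0
```

```bash
python3 - <<'E'
from h import *
c=cam("wrist");i=get_image("wrist");cv2.imwrite("pics/wC.png",i);o=observe();print(o["eef_pos"],o["ee_rot"],proj(c,o["eef_pos"]))
E
```

```text
[0.61837834 0.1529303  0.16405912] [[ 3.03211891e-02 -9.99531966e-01  4.05894860e-03]
 [-9.99540175e-01 -3.03199025e-02  3.78135644e-04]
 [-2.54891737e-04 -4.06854772e-03 -9.99991691e-01]] (np.float64(258.29996736452034), np.float64(250.3784394653312))
```

View pics/wC.png

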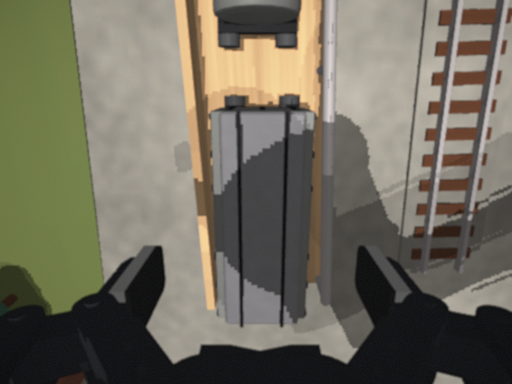

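The close view shows the van aligned, with ribs parallel at cols 240 and 283 and fingers centred at about 260. Descend and grip.

Request:
{"fn": "send_rows", "kwargs": {"plan": [0, 0, 0.2, 0, 0, 0, 1, 0, 0, 0.33, 0, 0, 0, 1, 0, 0, 0.33, 0, 0, 0, 1, 0, 0, 0.33, 0, 0, 0, 0, 0, 0, 0.33, 0, 0, 0, 0, 0, 0, 0.33, 0, 0, 0, 0, 0, 0, 0.33, 0, 0, 0, 0, 0, 0, 0.33, 0, 0, 0, 0], "grip_force": 40}}

```text
t: 3.65
eef_pos: [0.6183, 0.1527, 0.0987]
ee_rot: [[0.029, -1.0, 0.005], [-1.0, -0.029, 0.002], [-0.001, -0.005, -1.0]]
contact_force: [-2.6, 1.0, 7.1]
finger_gap: 0.0537
gripper_force: 44.2
```

Request:
{"fn": "send_rows", "kwargs": {"plan": [0, 0, -0.05, 0, 0, 0, 0, 0, 0, -0.1, 0, 0, 0, 0, 0, 0, -0.18, 0, 0, 0, 0, 0, 0, -0.28, 0, 0, 0, 0, 0, 0, -0.38, 0, 0, 0, 0, 0, 0, -0.4, 0, 0, 0, 0, 0, 0, -0.4, 0, 0, 0, 0]}}

```text
t: 4.35
eef_pos: [0.6171, 0.1524, 0.1759]
ee_rot: [[0.029, -1.0, 0.001], [-1.0, -0.029, 0.001], [-0.001, -0.001, -1.0]]
contact_force: [0.6, 0.2, -5.3]
finger_gap: 0.0537
gripper_force: 43.5
```

```bash
python3 - <<'E'
from h import *
i=get_image("scene");cv2.imwrite("pics/s1.png",cv2.resize(i[100:290,120:400],None,fx=2.5,fy=2.5));o=observe();print(o["eef_pos"],o["ee_rot"],o["contact_force"],o["finger_gap"])
E
```

```text
[0.61645626 0.15221839 0.17467419] [[ 2.86770879e-02 -9.99588231e-01 -9.96667163e-04]
 [-9.99588648e-01 -2.86774708e-02  3.72080343e-04]
 [-4.00509026e-04  9.85587001e-04 -9.99999434e-01]] [ 0.35362558 -0.29939243 -4.66275248] 0.05355630469636569
```

View pics/s1.png

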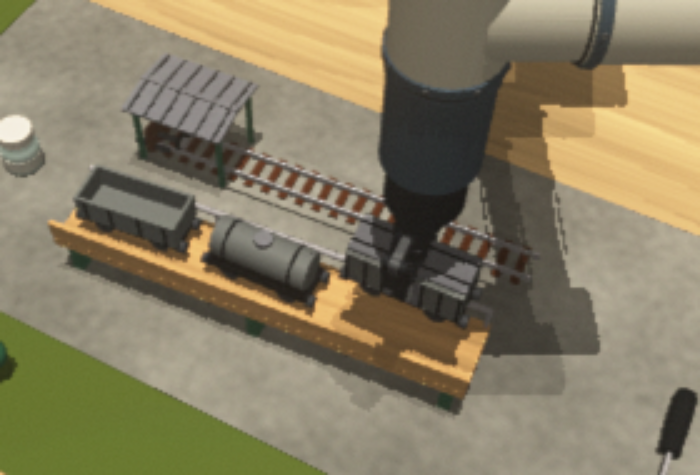

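Request:
{"fn": "send_rows", "kwargs": {"plan": [0.05, 0.1, 0, 0, 0, 0, 0, 0.12, 0.25, 0, 0, 0, -0.005, 0, 0.2, 0.4, 0, 0, 0, -0.01, 0, 0.3, 0.58, 0, 0, 0, -0.01, 0, 0.4, 0.75, 0, 0, 0, -0.01, 0, 0.468, 0.85, 0.05, 0, 0, -0.01, 0, 0.468, 0.879, 0.15, 0, 0, -0.01, 0, 0.468, 0.879, 0.25, 0, 0, -0.01, 0]}}

```text
t: 5.2
eef_pos: [0.4421, 0.0528, 0.1242]
ee_rot: [[0.06, -0.998, -0.001], [-0.998, -0.06, 0.0], [-0.0, 0.001, -1.0]]
contact_force: [0.1, 1.7, -4.2]
finger_gap: 0.0538
gripper_force: 43.6
```

```bash
python3 - <<'E'
from h import *
import pickle
c=cam("wrist");i=get_image("wrist");o=observe();print(o["eef_pos"],o["ee_rot"],o["finger_gap"]);pickle.dump((c,o["eef_pos"],o["ee_rot"]),open("wD.pkl","wb"))
cv2.imwrite("pics/wD0.png",i);cv2.imwrite("pics/wD.png",cv2.resize(i[0:290,140:380],None,fx=3,fy=2,interpolation=cv2.INTER_CUBIC))
E
```

```text
[0.44019932 0.05254154 0.12056769] [[ 5.88983024e-02 -9.98239326e-01 -7.01697680e-03]
 [-9.98263859e-01 -5.88932684e-02 -9.22069478e-04]
 [ 5.07193316e-04  7.05910267e-03 -9.99974956e-01]] 0.05344919994429561
```

View pics/wD.png

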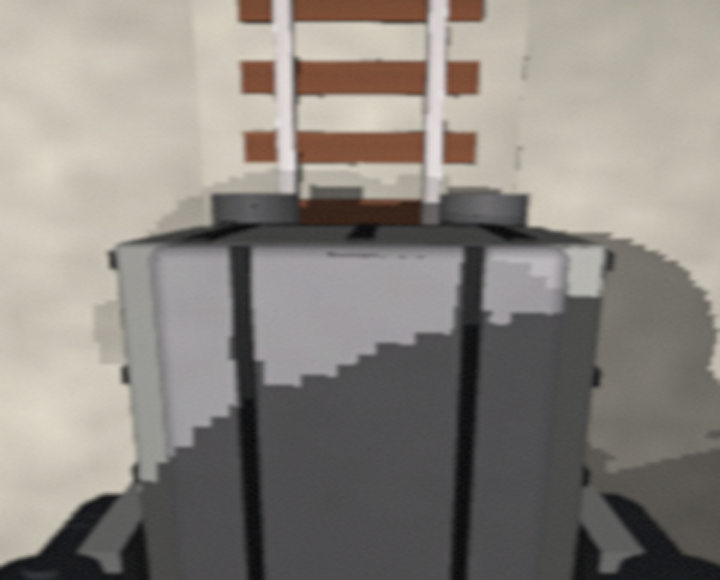

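The wrist view shows the rails at cols 283 and 437 (top) and 288 and 432 (row 180), centred ahead of the van's two buffers (255 and 483). Compute the lateral offset.

```bash
python3 - <<'E'
from h import *
import pickle
np.set_printoptions(precision=4,suppress=True)
c,p,R=pickle.load(open("wD.pkl","rb"))
f=lambda u,v:(140+u/3,v/2)
for v,l,r in((20,283,437),(180,288,432)):
    Q=[onz(c,*f(x,v),.016) for x in(l,r)];m=(Q[0]+Q[1])/2;print(m,np.linalg.norm(Q[0]-Q[1]),"tool",R.T@(m-p))
# van (buffers, top z) centre
for z,a,b,v in((.155,241,471,250),(.118-.016,255,484,210)):
    m=(onz(c,*f(a,v),z)+onz(c,*f(b,v),z))/2;print("van",R.T@(m-p))
o=observe();print(o["eef_pos"],o["ee_rot"])
E
```

```text
[ 0.4497 -0.0735  0.016 ] 0.035433213111216035 tool [ 0.1263 -0.0028  0.1046]
[ 0.4466 -0.0208  0.016 ] 0.03538122983764721 tool [ 0.0735 -0.0028  0.1046]
van [ 0.0616 -0.0024 -0.0344]
van [ 0.0661 -0.0007  0.0186]
[0.4402 0.0525 0.1206] [[ 0.0589 -0.9982 -0.007 ]
 [-0.9983 -0.0589 -0.0009]
 [ 0.0005  0.0071 -1.    ]]
```

Request:
{"fn": "send_rows", "kwargs": {"plan": [0, 0, 0, 0, 0, 0, 0, 0, 0, 0, 0, 0, 0, 0, 0, 0, 0, 0, 0, 0, 0]}}

```text
t: 5.55
eef_pos: [0.4446, 0.0538, 0.1261]
ee_rot: [[0.061, -0.998, 0.002], [-0.998, -0.061, 0.0], [-0.0, -0.002, -1.0]]
contact_force: [-0.3, 0.0, -3.7]
finger_gap: 0.0534
gripper_force: 44.2
```

```bash
cat > rails.py <<'E'
from h import *
np.set_printoptions(precision=4,suppress=True)
o=observe();c=cam("wrist");i=get_image("wrist").astype(int);p,R=o["eef_pos"],o["ee_rot"];print(p,R[:,2],R[:2,0],o["contact_force"],o["finger_gap"])
red=(i[:,:,2]-i[:,:,0]>45)
n=0
for v in range(3,110):
    x=np.where(red[v,180:340])[0]+180
    if len(x)<20: continue
    g=np.where(np.diff(x)>2)[0]
    if len(g)==2:
        mids=[(x[k]+x[k+1])/2 for k in g];Q=[onz(c,m,v,.016) for m in mids];m=(Q[0]+Q[1])/2;n+=1
        if n%4==1: print(v,mids,np.linalg.norm(Q[0]-Q[1]),m,"tool",R.T@(m-p))
E
python3 rails.py
```

```text
[0.4446 0.0538 0.1261] [ 0.0015  0.0004 -1.    ] [ 0.0605 -0.9982] [-0.2575  0.0441 -3.6995] 0.05341342810363996
3 [np.float64(238.0), np.float64(289.5)] 0.03562040833652509 [ 0.4503 -0.0774  0.016 ] tool [0.1313 0.0025 0.1101]
7 [np.float64(238.5), np.float64(289.5)] 0.03538624513253311 [ 0.45   -0.0749  0.016 ] tool [0.1289 0.0026 0.1101]
32 [np.float64(239.0), np.float64(289.0)] 0.035393310315209814 [ 0.449  -0.0592  0.016 ] tool [0.113  0.0027 0.1101]
36 [np.float64(239.0), np.float64(288.5)] 0.03515311823529314 [ 0.449  -0.0566  0.016 ] tool [0.1105 0.0025 0.1101]
40 [np.float64(239.0), np.float64(288.5)] 0.035267493536761424 [ 0.4488 -0.054   0.016 ] tool [0.1079 0.0025 0.1101]
44 [np.float64(238.5), np.float64(288.5)] 0.03574012409664211 [ 0.4488 -0.0514  0.016 ] tool [0.1052 0.0023 0.1101]
67 [np.float64(239.0), np.float64(288.5)] 0.036059431765542216 [ 0.4477 -0.036   0.016 ] tool [0.0898 0.0026 0.1101]
71 [np.float64(239.5), np.float64(288.5)] 0.035814227466398244 [ 0.4473 -0.0332  0.016 ] tool [0.0871 0.0028 0.1101]
75 [np.float64(239.5), np.float64(288.0)] 0.03556760364132492 [ 0.4473 -0.0305  0.016 ] tool [0.0843 0.0026 0.1101]
79 [np.float64(239.5), np.float64(287.5)] 0.035319320864377335 [ 0.4473 -0.0277  0.016 ] tool [0.0815 0.0024 0.1101]
```

Request:
{"fn": "send_rows", "kwargs": {"plan": [0, 0.011, 0.1, 0, 0, 0, 0, 0, 0.011, 0.2, 0, 0, 0, 0, 0, 0.011, 0.28, 0, 0, 0, 0, 0, 0.011, 0.33, 0, 0, 0, 0, 0, 0.011, 0.33, 0, 0, 0, 0, 0, 0.011, 0.33, 0, 0, 0, 0, 0, 0.011, 0.33, 0, 0, 0, 0]}}

```text
t: 6.3
eef_pos: [0.4425, 0.0537, 0.0603]
ee_rot: [[0.061, -0.998, 0.002], [-0.998, -0.061, 0.001], [-0.001, -0.002, -1.0]]
contact_force: [-0.2, 1.2, -4.5]
finger_gap: 0.0538
gripper_force: 44.2
```

```bash
python3 rails.py
```

```text
[0.4425 0.0537 0.0603] [ 0.002   0.0006 -1.    ] [ 0.0605 -0.9982] [-0.1866  1.1576 -4.4986] 0.053839328054887045
8 [np.float64(227.5), np.float64(296.0)] 0.03517191142850534 [ 0.4488 -0.0598  0.016 ] tool [0.1137 0.0007 0.0443]
12 [np.float64(227.5), np.float64(295.5)] 0.03502646308004221 [ 0.4488 -0.058   0.016 ] tool [0.1119 0.0006 0.0443]
16 [np.float64(227.5), np.float64(295.5)] 0.035138325782072495 [ 0.4487 -0.0561  0.016 ] tool [0.11   0.0006 0.0443]
20 [np.float64(227.5), np.float64(295.0)] 0.0349918372080824 [ 0.4487 -0.0543  0.016 ] tool [0.1081 0.0005 0.0443]
24 [np.float64(227.0), np.float64(295.0)] 0.035364471702480846 [ 0.4487 -0.0524  0.016 ] tool [0.1063 0.0003 0.0443]
28 [np.float64(227.0), np.float64(295.0)] 0.035478507384015076 [ 0.4486 -0.0505  0.016 ] tool [0.1044 0.0003 0.0443]
59 [np.float64(227.5), np.float64(294.5)] 0.03585274419027525 [ 0.4477 -0.0355  0.016 ] tool [0.0893 0.0003 0.0443]
63 [np.float64(227.5), np.float64(294.0)] 0.03570340275184047 [ 0.4477 -0.0334  0.016 ] tool [0.0873 0.0002 0.0443]
67 [np.float64(227.5), np.float64(294.0)] 0.035822269183635604 [ 0.4476 -0.0314  0.016 ] tool [0.0853 0.0002 0.0443]
71 [np.float64(228.5), np.float64(293.5)] 0.03513107360512716 [ 0.4473 -0.0294  0.016 ] tool [0.0833 0.0003 0.0443]
75 [np.float64(228.5), np.float64(293.5)] 0.035248818209243374 [ 0.4472 -0.0274  0.016 ] tool [0.0812 0.0003 0.0443]
```

Lateral offset is under 1 mm. Lower slowly to contact (about 10–11 mm).

Request:
{"fn": "send_rows", "kwargs": {"plan": [0, 0.002, 0.015, 0, 0, 0, 0, 0, 0.002, 0.03, 0, 0, 0, 0, 0, 0.002, 0.04, 0, 0, 0, 0, 0, 0.002, 0.045, 0, 0, 0, 0, 0, 0.002, 0.045, 0, 0, 0, 0, 0, 0.002, 0.045, 0, 0, 0, 0]}}

```text
t: 6.95
eef_pos: [0.4414, 0.0533, 0.051]
ee_rot: [[0.061, -0.998, 0.001], [-0.998, -0.061, -0.0], [0.0, -0.001, -1.0]]
contact_force: [-3.6, -0.2, 5.1]
finger_gap: 0.0538
gripper_force: 44.9
```

Request:
{"fn": "send_rows", "kwargs": {"plan": [0, 0, 0.005, 0, 0, 0, 0, 0, 0, 0.008, 0, 0, 0, 0, 0, 0, 0.008, 0, 0, 0, 0]}}

```text
t: 7.25
eef_pos: [0.4415, 0.0532, 0.0507]
ee_rot: [[0.061, -0.998, 0.001], [-0.998, -0.061, -0.0], [0.0, -0.001, -1.0]]
contact_force: [-9.4, 0.2, 18.7]
finger_gap: 0.0539
gripper_force: 45.8
```

Request:
{"fn": "send_rows", "kwargs": {"plan": [0, 0.003, -0.01, 0, 0, 0, 0, 0, 0.005, -0.01, 0, 0, 0, 0, 0, 0.005, -0.01, 0, 0, 0, 0.8, 0, 0.005, -0.01, 0, 0, 0, 1, 0, 0.005, -0.01, 0, 0, 0, 1, 0, 0.005, -0.01, 0, 0, 0, 1]}}

```text
t: 7.85
eef_pos: [0.4403, 0.0533, 0.0506]
ee_rot: [[0.06, -0.998, -0.0], [-0.998, -0.06, -0.0], [0.0, 0.0, -1.0]]
contact_force: [-0.0, 1.4, 0.3]
finger_gap: 0.0851
gripper_force: 0.0
```

Request:
{"fn": "send_rows", "kwargs": {"plan": [0, 0, -0.2, 0, 0, 0, 1, 0, 0, -0.4, 0, 0, 0, 1, 0, 0, -0.6, 0, 0, 0, 1, 0, 0, -0.7, 0, 0, 0, 1, 0, 0, -0.7, 0, 0, 0, 1, 0, 0, -0.7, 0, 0, 0, 1]}}

```text
t: 8.45
eef_pos: [0.4401, 0.0534, 0.1906]
ee_rot: [[0.06, -0.998, 0.0], [-0.998, -0.06, 0.001], [-0.001, -0.0, -1.0]]
contact_force: [-1.0, -0.6, -0.8]
finger_gap: 0.0851
gripper_force: 0.0
```

```bash
python3 rails.py|head -3; python3 - <<'E'
from h import *
import pickle
c=cam("wrist");i=get_image("wrist");pickle.dump(c,open("wE.pkl","wb"))
cv2.imwrite("pics/wE0.png",i);cv2.imwrite("pics/wE.png",cv2.resize(i[0:300,130:390],None,fx=3,fy=2,interpolation=cv2.INTER_CUBIC))
E
```

```text
[0.4401 0.0534 0.1906] [ 0.0002  0.0006 -1.    ] [ 0.0601 -0.9982] [-0.9531 -0.556  -0.8113] 0.08511358201462708
14 [np.float64(237.5), np.float64(258.5)] 0.018387745174058136 [ 0.4591 -0.0833  0.016 ] tool [ 0.1377 -0.0107  0.1745]
18 [np.float64(237.5), np.float64(278.0)] 0.03557395256427029 [ 0.4504 -0.0807  0.016 ] tool [ 0.1346 -0.0021  0.1745]
```

View pics/wE.png

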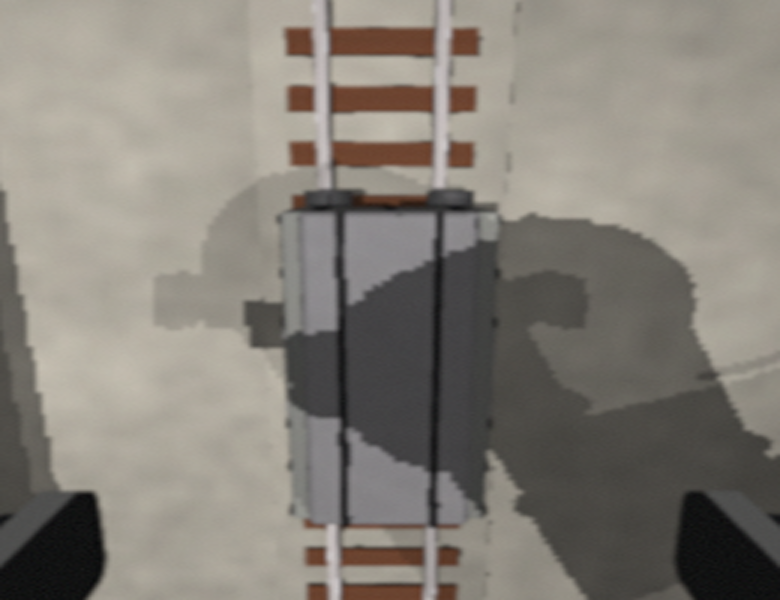

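The van appears straight, but about 2 mm off the rail centre line (ribs' mid col 389, rails' mid col 382). I'll re-grip it gently on the line to centre and feel the seating.

Request:
{"fn": "send_rows", "kwargs": {"plan": [0, -0.01, 0.2, 0, 0, 0, 1, 0, -0.01, 0.4, 0, 0, 0, 1, 0, -0.01, 0.6, 0, 0, 0, 1, 0, -0.01, 0.695, 0, 0, 0, 1, 0, -0.01, 0.695, 0, 0, 0, 1, 0, -0.01, 0.695, 0, 0, 0, 0, 0, -0.01, 0.695, 0, 0, 0, 0, 0, -0.01, 0.695, 0, 0, 0, 0], "grip_force": 25}}

```text
t: 9.35
eef_pos: [0.4429, 0.0536, 0.0529]
ee_rot: [[0.06, -0.998, 0.002], [-0.998, -0.06, 0.001], [-0.001, -0.002, -1.0]]
contact_force: [-1.6, 0.4, 3.2]
finger_gap: 0.054
gripper_force: 28.5
```

Request:
{"fn": "send_rows", "kwargs": {"plan": [0, 0, 0, 0, 0, 0, 0, 0, 0, 0, 0, 0, 0, 0, 0, 0, 0, 0, 0, 0, 0]}}

```text
t: 9.65
eef_pos: [0.4429, 0.0536, 0.0528]
ee_rot: [[0.061, -0.998, 0.002], [-0.998, -0.061, 0.001], [-0.0, -0.002, -1.0]]
contact_force: [-3.0, -0.0, 6.9]
finger_gap: 0.0538
gripper_force: 29.0
```

Request:
{"fn": "send_rows", "kwargs": {"plan": [0, 0.003, 0.005, 0, 0, 0, 0, 0, 0.003, 0.01, 0, 0, 0, 0, 0, 0.003, 0.012, 0, 0, 0, 0, 0, 0.003, 0.012, 0, 0, 0, 0]}}

```text
t: 10.05
eef_pos: [0.4429, 0.0536, 0.0526]
ee_rot: [[0.061, -0.998, 0.004], [-0.998, -0.061, 0.0], [-0.0, -0.004, -1.0]]
contact_force: [-10.2, -0.3, 27.3]
finger_gap: 0.0536
gripper_force: 31.6
```

Request:
{"fn": "send_rows", "kwargs": {"plan": [0, 0, -0.014, 0, 0, 0, 0, 0, 0, -0.014, 0, 0, 0, 0, 0, -0.01, -0.014, 0, 0, 0, 0, 0, -0.01, -0.014, 0, 0, 0, 0]}}

```text
t: 10.45
eef_pos: [0.4428, 0.0535, 0.0528]
ee_rot: [[0.06, -0.998, -0.001], [-0.998, -0.06, -0.0], [-0.0, 0.001, -1.0]]
contact_force: [-7.8, 1.2, 13.1]
finger_gap: 0.0535
gripper_force: 29.8
```

Request:
{"fn": "send_rows", "kwargs": {"plan": [0, 0.01, 0, 0, 0, 0, 0, 0, 0.02, 0, 0, 0, 0, 0, 0, 0.02, 0, 0, 0, 0, 0]}}

```text
t: 10.75
eef_pos: [0.4411, 0.0537, 0.0529]
ee_rot: [[0.061, -0.998, 0.003], [-0.998, -0.061, 0.001], [-0.001, -0.003, -1.0]]
contact_force: [3.3, -0.1, 3.6]
finger_gap: 0.0537
gripper_force: 28.7
```

Request:
{"fn": "send_rows", "kwargs": {"plan": [0, 0.01, 0, 0, 0, 0, 0, 0, 0.01, 0, 0, 0, 0, 0, 0, 0.01, 0, 0, 0, 0, 0]}}

```text
t: 11.05
eef_pos: [0.4398, 0.0537, 0.0529]
ee_rot: [[0.061, -0.998, 0.004], [-0.998, -0.061, 0.001], [-0.001, -0.004, -1.0]]
contact_force: [5.8, 0.7, 2.1]
finger_gap: 0.0535
gripper_force: 28.6
```

Request:
{"fn": "send_rows", "kwargs": {"plan": [0, 0.01, 0, 0, 0, 0, 0, 0, 0.01, 0, 0, 0, 0, 0, 0, 0.01, 0, 0, 0, 0, 0]}}

```text
t: 11.35
eef_pos: [0.4392, 0.0539, 0.0532]
ee_rot: [[0.061, -0.998, 0.007], [-0.998, -0.061, 0.002], [-0.001, -0.007, -1.0]]
contact_force: [9.7, -1.3, -2.0]
finger_gap: 0.0538
gripper_force: 28.5
```

Request:
{"fn": "send_rows", "kwargs": {"plan": [0, -0.01, 0, 0, 0, 0, 0, 0, -0.03, 0, 0, 0, 0, 0, 0, -0.03, 0, 0, 0, 0, 0]}}

```text
t: 11.65
eef_pos: [0.4406, 0.0536, 0.0527]
ee_rot: [[0.06, -0.998, -0.002], [-0.998, -0.06, 0.0], [-0.0, 0.002, -1.0]]
contact_force: [-5.6, 3.1, 16.6]
finger_gap: 0.0533
gripper_force: 30.6
```

Request:
{"fn": "send_rows", "kwargs": {"plan": [0, -0.01, 0, 0, 0, 0, 0, 0, -0.01, 0, 0, 0, 0, 0, 0, -0.01, 0, 0, 0, 0, 0]}}

```text
t: 11.95
eef_pos: [0.4409, 0.0535, 0.0527]
ee_rot: [[0.059, -0.998, -0.005], [-0.998, -0.059, 0.0], [-0.0, 0.005, -1.0]]
contact_force: [-11.5, 4.0, 22.7]
finger_gap: 0.0536
gripper_force: 31.4
```

Request:
{"fn": "send_rows", "kwargs": {"plan": [0, 0.01, 0, 0, 0, 0, 0, 0, 0.011, 0, 0, 0, 0, 0, 0, 0.011, 0, 0, 0, 0, 0, 0, 0.011, 0.01, 0, 0, 0, 0, 0, 0.011, 0.01, 0, 0, 0, 0]}}

```text
t: 12.45
eef_pos: [0.4408, 0.0535, 0.0525]
ee_rot: [[0.061, -0.998, -0.001], [-0.998, -0.061, 0.0], [-0.0, 0.001, -1.0]]
contact_force: [-11.8, 2.8, 31.4]
finger_gap: 0.0536
gripper_force: 32.6
```

Request:
{"fn": "send_rows", "kwargs": {"plan": [0, 0.003, -0.015, 0, 0, 0, 0, 0, 0.003, -0.015, 0, 0, 0, 0, 0, 0.003, -0.015, 0, 0, 0, 1, 0, 0.003, -0.015, 0, 0, 0, 1, 0, 0.003, -0.015, 0, 0, 0, 1]}}

```text
t: 12.95
eef_pos: [0.4402, 0.053, 0.0525]
ee_rot: [[0.06, -0.998, -0.002], [-0.998, -0.06, -0.001], [0.001, 0.002, -1.0]]
contact_force: [0.3, 0.8, 0.0]
finger_gap: 0.0856
gripper_force: 0.0
```

Request:
{"fn": "send_rows", "kwargs": {"plan": [0, 0, -0.2, 0, 0, 0, 1, 0.05, 0, -0.4, 0, 0, 0, 1, 0.1, 0, -0.5, 0, 0, 0, 1, 0.1, 0, -0.5, 0, 0, 0, 1, 0.1, 0, -0.5, 0, 0, 0, 1, 0.1, 0, -0.5, 0, 0, 0, 1]}}

```text
t: 13.55
eef_pos: [0.4412, 0.0332, 0.1518]
ee_rot: [[0.06, -0.998, -0.003], [-0.998, -0.06, -0.001], [0.0, 0.003, -1.0]]
contact_force: [-0.5, 0.1, -0.3]
finger_gap: 0.085
gripper_force: 0.0
```

```bash
cat > shot.py <<'E'
from h import *
import pickle,sys
o=observe();c=cam("wrist");i=get_image("wrist");pickle.dump((c,o["eef_pos"],o["ee_rot"]),open(sys.argv[1]+".pkl","wb"));cv2.imwrite(f"pics/{sys.argv[1]}.png",i);print(o["eef_pos"],o["ee_rot"][:,2])
E
python3 shot.py F
```

```text
[0.44117086 0.03324884 0.15183237] [-2.51076941e-03 -6.19313515e-04 -9.99996656e-01]
```

Request:
{"fn": "send_rows", "kwargs": {"plan": [-0.2, 0.2, 0, 0, 0, 0, 1, -0.3, 0.4, 0, 0, 0, 0, 1, -0.3, 0.4, 0, 0, 0, 0, 1, -0.3, 0.4, 0, 0, 0, 0, 1, -0.3, 0.4, 0, 0, 0, 0, 1]}}

```text
t: 14.1
eef_pos: [0.3589, 0.0884, 0.1528]
ee_rot: [[0.06, -0.998, -0.0], [-0.998, -0.06, -0.001], [0.001, 0.0, -1.0]]
contact_force: [0.3, -0.1, -0.1]
finger_gap: 0.0856
gripper_force: 0.0
```

```bash
python3 shot.py G; python3 - <<'E'
import cv2,numpy as np
a=cv2.imread("pics/F.png");b=cv2.imread("pics/G.png")
m=np.hstack([cv2.resize(k,None,fx=1.5,fy=1.5)[:576] for k in(a[:,120:386],b[:,120:386])])
cv2.imwrite("pics/FG.png",m);print(m.shape)
E
```

```text
[0.35891597 0.08835332 0.15281898] [-3.56203063e-04 -5.97395186e-04 -9.99999758e-01]
(576, 798, 3)
```

View pics/FG.png

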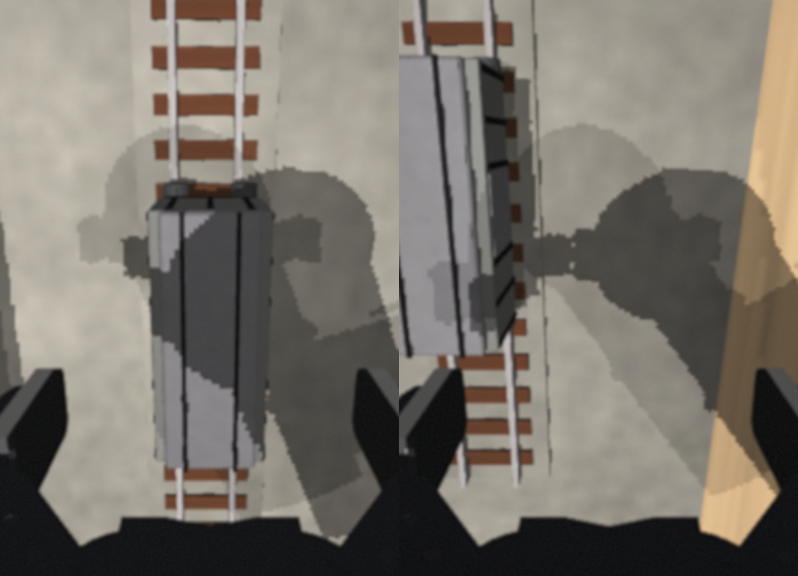

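FG shows the van straight on the rails in both halves; the right rib ends are usable for height. This is my last picture (one over the limit of ten); from here I work numerically.

```bash
python3 - <<'E'
from h import *
import pickle
np.set_printoptions(precision=4,suppress=True)
F,pF,RF=pickle.load(open("F.pkl","rb"));G,pG,RG=pickle.load(open("G.pkl","rb"))
f=lambda u,v:(120+u/1.5,v/1.5)
for a,b in(((240,212),(36,57)),((236,468),(64,356))): print("right rib",tri(F,f(*a),G,f(*b)))
for a,b in(((184,212),(240,212)),((183,468),(236,468))):
    Q=[onz(F,*f(*k),.092) for k in(a,b)];m=(Q[0]+Q[1])/2;print("van mid F z.092",m,np.linalg.norm(Q[0]-Q[1]))
for a,b in(((172,3),(241,3)),((175,150),(238,150)),((180,500),(232,500))):
    Q=[onz(F,*f(*k),.016) for k in(a,b)];m=(Q[0]+Q[1])/2;print("rail mid F",m,np.linalg.norm(Q[0]-Q[1]),"x at y=.0535",m[0]+.0605*(m[1]-.0535))
# rail far end (right rail in G is -x one)
for a,b in(((23,10),(90,10)),((63,485),(118,485))):
    Q=[onz(G,*f(*k),.016) for k in(a,b)];m=(Q[0]+Q[1])/2;print("rail mid G",m,np.linalg.norm(Q[0]-Q[1]),"x",m[0]+.0605*(m[1]-.0535))
E
```

```text
right rib (array([ 0.4316, -0.01  ,  0.0913]), np.float64(0.0008614459964392407))
right rib (array([0.4239, 0.1145, 0.0922]), np.float64(0.0006892389525661617))
van mid F z.092 [ 0.443  -0.0097  0.092 ] 0.023225153005157196
van mid F z.092 [0.4366 0.1151 0.092 ] 0.025887477353323345
rail mid F [ 0.4511 -0.1045  0.016 ] 0.03504023007061568 x at y=.0535 0.4414962185211974
rail mid F [ 0.4469 -0.0326  0.016 ] 0.03466798899848892 x at y=.0535 0.4417112962390421
rail mid F [0.434  0.1989 0.016 ] 0.035726251020683025 x at y=.0535 0.44274799055506303
rail mid G [ 0.4456 -0.0418  0.016 ] 0.03428058117462294 x 0.4398402855195609
rail mid G [0.4313 0.2473 0.016 ] 0.03752802882420321 x 0.4429861218057331
```

Heights agree with the van being seated (roof at about 0.092, drop of 48 mm). Next I go behind its +y end with fingers shut.

Request:
{"fn": "send_rows", "kwargs": {"plan": [-0.2, -0.2, 0, 0, 0, 0, 0, -0.36, -0.394, 0, 0, 0, 0, 0, -0.36, -0.394, 0, 0, 0, 0, 0, -0.36, -0.394, 0, 0, 0, 0, 0, -0.36, -0.394, 0.2, 0, 0, 0, 0, -0.36, -0.394, 0.4, 0, 0, 0, 0, -0.36, -0.394, 0.49, 0, 0, 0, 0, -0.36, -0.394, 0.49, 0, 0, 0, 0]}}

```text
t: 14.95
eef_pos: [0.4307, 0.1625, 0.0526]
ee_rot: [[0.058, -0.998, -0.005], [-0.998, -0.058, -0.004], [0.003, 0.006, -1.0]]
contact_force: [0.1, 0.2, 0.0]
finger_gap: -0.0001
gripper_force: 0.0
```

Request:
{"fn": "send_rows", "kwargs": {"plan": [0, 0, 0, 0, 0, 0, 0, 0.05, 0, 0, 0, 0, 0, 0, 0.1, 0, 0, 0, 0, 0, 0, 0.14, 0, 0, 0, 0, 0, 0, 0.18, 0, 0, 0, 0, 0, 0, 0.21, 0, 0, 0, 0, 0, 0]}}

```text
t: 15.55
eef_pos: [0.436, 0.1229, 0.0556]
ee_rot: [[0.06, -0.998, 0.002], [-0.998, -0.06, 0.002], [-0.002, -0.002, -1.0]]
contact_force: [0.4, 3.4, -0.5]
finger_gap: 0.0001
gripper_force: 1.5
```

Request:
{"fn": "send_rows", "kwargs": {"plan": [0.06, 0, 0, 0, 0, 0, 0, 0.12, 0, 0, 0, 0, 0, 0, 0.18, 0, 0, 0, 0, 0, 0, 0.24, 0, 0, 0, 0, 0, 0, 0.3, 0, 0, 0, 0, 0, 0, 0.36, 0, 0, 0, 0, 0, 0, 0.4, 0, 0, 0, 0, 0, 0, 0.4, 0, 0, 0, 0, 0, 0]}}

```text
t: 16.35
eef_pos: [0.4393, 0.0415, 0.0546]
ee_rot: [[0.059, -0.998, -0.002], [-0.998, -0.059, -0.002], [0.001, 0.002, -1.0]]
contact_force: [-1.2, -0.1, 0.6]
finger_gap: 0.0002
gripper_force: 0.0
```

```bash
python3 shot.py H; python3 - <<'E'
from h import *
i=cv2.imread("pics/H.png").astype(int)
# dark end/rib columns across a roof row: print grey profile minima
for v in(150,190): 
    g=i[v,180:340].sum(1)//3; print(v,g[::3].tolist())
E
```

```text
[0.43932585 0.04145615 0.05459288] [-0.00215188 -0.00160149 -0.9999964 ]
150 [125, 131, 130, 120, 124, 136, 136, 136, 137, 136, 136, 137, 68, 37, 52, 121, 137, 138, 139, 139, 139, 139, 139, 138, 136, 137, 136, 139, 136, 137, 138, 137, 136, 137, 137, 138, 133, 43, 35, 89, 138, 137, 137, 137, 137, 137, 130, 103, 96, 114, 134, 58, 90, 107]
190 [139, 125, 130, 130, 117, 130, 137, 139, 138, 137, 136, 138, 127, 36, 40, 135, 137, 80, 75, 76, 76, 68, 70, 69, 69, 69, 69, 71, 69, 69, 69, 70, 70, 69, 70, 72, 58, 13, 32, 73, 72, 71, 70, 70, 68, 70, 65, 66, 65, 66, 66, 78, 78, 80]
```

Request:
{"fn": "send_rows", "kwargs": {"plan": [0.06, 0, 0, 0, 0, 0, 0, 0.13, 0, 0, 0, 0, 0, 0, 0.2, 0, 0, 0, 0, 0, 0, 0.27, 0, 0, 0, 0, 0, 0, 0.34, 0, 0, 0, 0, 0, 0, 0.41, 0, 0, 0, 0, 0, 0, 0.46, 0, 0, 0, 0, 0, 0, 0.5, 0, 0, 0, 0, 0, 0]}}

```text
t: 17.2
eef_pos: [0.4457, -0.0572, 0.0547]
ee_rot: [[0.06, -0.998, -0.001], [-0.998, -0.06, -0.0], [0.0, 0.001, -1.0]]
contact_force: [-0.5, 2.6, -0.3]
finger_gap: 0.0002
gripper_force: 1.1
```

Request:
{"fn": "send_rows", "kwargs": {"plan": [0.015, 0, 0, 0, 0, 0, 0, 0.03, 0, 0, 0, 0, 0, 0, 0.045, 0, 0, 0, 0, 0, 0, 0.06, 0, 0, 0, 0, 0, 0]}}

```text
t: 17.6
eef_pos: [0.4469, -0.0685, 0.055]
ee_rot: [[0.061, -0.998, -0.0], [-0.998, -0.061, 0.0], [-0.0, 0.0, -1.0]]
contact_force: [-0.2, 1.9, -0.7]
finger_gap: -0.0001
gripper_force: 1.0
```

Request:
{"fn": "send_rows", "kwargs": {"plan": [0.01, 0, 0, 0, 0, 0, 0, 0.02, 0, 0, 0, 0, 0, 0, 0.03, 0, 0, 0, 0, 0, 0]}}

```text
t: 17.9
eef_pos: [0.4473, -0.0746, 0.0551]
ee_rot: [[0.06, -0.998, -0.0], [-0.998, -0.06, 0.0], [-0.0, 0.0, -1.0]]
contact_force: [-0.8, 2.0, -0.0]
finger_gap: -0.0001
gripper_force: 1.0
```

Baseline sliding force is about 2 N. Continue in 4 mm steps, watching for the spring (0.25 N/mm).

Request:
{"fn": "send_rows", "kwargs": {"plan": [0.01, 0, 0, 0, 0, 0, 0, 0.02, 0, 0, 0, 0, 0, 0]}}

```text
t: 18.1
eef_pos: [0.4476, -0.0786, 0.0551]
ee_rot: [[0.06, -0.998, 0.0], [-0.998, -0.06, 0.0], [-0.0, -0.0, -1.0]]
contact_force: [0.1, 1.7, -0.5]
finger_gap: 0.0001
gripper_force: 1.2
```

Request:
{"fn": "send_rows", "kwargs": {"plan": [0.01, 0, 0, 0, 0, 0, 0, 0.02, 0, 0, 0, 0, 0, 0]}}

```text
t: 18.3
eef_pos: [0.4479, -0.0825, 0.0551]
ee_rot: [[0.06, -0.998, 0.0], [-0.998, -0.06, 0.0], [-0.0, -0.0, -1.0]]
contact_force: [0.7, 3.4, -1.2]
finger_gap: 0.0002
gripper_force: 1.6
```

Request:
{"fn": "send_rows", "kwargs": {"plan": [0.01, 0, 0, 0, 0, 0, 0, 0.015, 0, 0, 0, 0, 0, 0]}}

```text
t: 18.5
eef_pos: [0.4481, -0.0855, 0.0551]
ee_rot: [[0.06, -0.998, 0.0], [-0.998, -0.06, 0.0], [-0.0, -0.0, -1.0]]
contact_force: [0.7, 4.8, -1.1]
finger_gap: 0.0
gripper_force: 2.0
```

```bash
python3 shot.py K; python3 - <<'E'
from h import *
o=observe();print(o["contact_force"])
E
```

```text
[ 0.44813631 -0.08551077  0.05511782] [ 2.99800019e-04  3.06149236e-04 -9.99999908e-01]
[-0.1008684   2.27989205 -0.49815778]
```

The pad force has risen steadily since TCP y of about -0.079, so the buffers are pressed roughly 6 mm. Back off slowly and rise.

Request:
{"fn": "send_rows", "kwargs": {"plan": [-0.005, 0, 0, 0, 0, 0, 0, -0.015, 0, 0, 0, 0, 0, 0, -0.03, 0, 0, 0, 0, 0, 0, -0.06, 0, 0, 0, 0, 0, 0, -0.15, 0, 0, 0, 0, 0, 0, -0.3, 0, 0, 0, 0, 0, 0, -0.4, 0, 0, 0, 0, 0, 0, -0.4, 0, 0, 0, 0, 0, 0]}}

```text
t: 19.35
eef_pos: [0.4432, -0.0037, 0.0553]
ee_rot: [[0.063, -0.998, 0.001], [-0.998, -0.063, 0.0], [-0.0, -0.001, -1.0]]
contact_force: [-0.5, -0.2, 0.1]
finger_gap: 0.0003
gripper_force: 0.0
```

Request:
{"fn": "send_rows", "kwargs": {"plan": [0, 0, -0.2, 0, 0, 0, 0, 0, 0, -0.45, 0, 0, 0, 0, 0, 0, -0.7, 0, 0, 0, 0, 0, 0, -0.8, 0, 0, 0, 0, 0, 0, -0.8, 0, 0, 0, 0, 0, 0, -0.8, 0, 0, 0, 0, 0, 0, -0.8, 0, 0, 0, 0]}}

```text
t: 20.05
eef_pos: [0.4424, -0.0059, 0.2138]
ee_rot: [[0.06, -0.998, -0.003], [-0.998, -0.06, -0.001], [0.0, 0.003, -1.0]]
contact_force: [-0.0, 0.7, -0.3]
finger_gap: 0.0003
gripper_force: 0.0
```

```bash
python3 shot.py L; python3 - <<'E'
from h import *
import pickle
np.set_printoptions(precision=4,suppress=True)
c,p,R=pickle.load(open("L.pkl","rb"));i=cv2.imread("pics/L.png")
# where van's +y roof edge (z .09) should appear
u,v=proj(c,(.4495,-.0935,.09));print("expected end pixel",u,v)
u=int(u);print(i[max(0,int(v)-40):int(v)+40:2,u].mean(1).astype(int).tolist(),max(0,int(v)-40))
for r in range(max(0,int(v)-30),int(v),8): 
    g=i[r,u-60:u+60].mean(1);d=[u-60+k for k in range(120) if g[k]<50];print(r,d)
E
```

```text
[ 0.44236626 -0.00587939  0.2137853 ] [-2.55206291e-03 -5.05038775e-04 -9.99996616e-01]
expected end pixel 257.423368166086 71.00629721601194
[160, 161, 162, 162, 163, 163, 164, 166, 167, 168, 167, 165, 165, 166, 165, 169, 170, 168, 139, 71, 21, 89, 164, 182, 183, 185, 131, 68, 68, 66, 68, 70, 129, 162, 160, 158, 157, 156, 146, 75] 31
41 []
49 []
57 []
65 []
```

```bash
python3 - <<'E'
from h import *
import pickle
np.set_printoptions(precision=4,suppress=True)
c,p,R=pickle.load(open("L.pkl","rb"));i=cv2.imread("pics/L.png")
for r in(10,40,60,68,71,78): print(r,i[r,197:317:3].mean(1).astype(int).tolist())
print("canopy edge px",proj(c,(.457,-.150,.112)),"van home end",proj(c,(.4495,-.0935,.09)))
# top view: same end, sharp edge near canopy
t=cam("top");j=get_image("top");print("top px end",proj(t,(.4495,-.0935,.09)),"set_down",proj(t,(.44,.053,.09)))
u,v=map(int,proj(t,(.4495,-.0935,.09)));print(j[v-3:v+4:3,u-25:u+25:2].mean(2).astype(int))
E
```

```text
10 [166, 159, 161, 167, 167, 123, 98, 96, 126, 158, 135, 157, 159, 161, 82, 145, 160, 162, 161, 158, 156, 157, 157, 157, 159, 70, 129, 159, 158, 150, 138, 157, 73, 95, 85, 88, 84, 90, 95, 96]
40 [177, 173, 172, 176, 173, 173, 173, 177, 138, 164, 136, 159, 163, 166, 118, 103, 165, 165, 166, 166, 163, 160, 159, 160, 162, 75, 154, 163, 164, 138, 160, 158, 151, 150, 159, 162, 163, 162, 159, 157]
60 [167, 170, 172, 171, 170, 167, 168, 178, 171, 166, 159, 162, 169, 168, 112, 127, 166, 164, 166, 165, 167, 169, 169, 168, 160, 57, 158, 165, 167, 136, 162, 149, 163, 166, 162, 158, 160, 162, 166, 166]
68 [173, 173, 171, 172, 174, 173, 170, 180, 167, 140, 135, 109, 106, 106, 88, 82, 105, 105, 108, 109, 108, 104, 106, 108, 108, 60, 98, 110, 108, 96, 139, 136, 166, 161, 153, 151, 154, 158, 162, 164]
71 [175, 174, 174, 174, 173, 172, 167, 180, 182, 177, 118, 65, 38, 18, 50, 52, 50, 52, 50, 48, 21, 50, 49, 48, 48, 53, 47, 20, 41, 56, 75, 110, 166, 156, 154, 152, 154, 156, 161, 163]
78 [175, 178, 179, 175, 171, 167, 168, 179, 181, 182, 183, 139, 81, 97, 93, 75, 63, 103, 180, 179, 182, 183, 182, 178, 107, 83, 96, 90, 74, 111, 170, 169, 168, 154, 155, 153, 154, 157, 160, 162]
canopy edge px (np.float64(250.76922571240866), np.float64(-23.219638070303773)) van home end (np.float64(257.423368166086), np.float64(71.00629721601194))
top px end (np.float64(304.4183678794557), np.float64(225.82490246245862)) set_down (np.float64(253.01432276569375), np.float64(229.8344346967051))
[[119 119 120 119 119 119 118 113 109 100 110 107 118 195 198 146 130 132
  142 146 147 144 138 118 141]
 [120 120 119 119 119 116 112 110 109 108 105 109 178 207 166 151 151 150
  150 149 149 149 147 128 137]
 [119 118 116 115 113 111 111 110 108 106 110 175 212 173 143 143 139 139
  135 128 119 120 123 115 140]]
```

The van's end edge is at row 70, with ribs at cols 240 and 272. It is straight and where expected, and nothing touches the robot. Hand in.

```bash
python3 -c "
from workcell import finish_job
print(finish_job())"
```

```text
the job is handed in; nothing more can be done
None
```

I handed the job in with the van on the siding rails under the canopy, against the sprung buffers (pressed in about 6 mm, estimated) and released, but no verdict came back and I viewed 11 pictures, one over the limit of 10.

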